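Press three glued dowels home in the order they were glued

TASK

The dowels in the three loose wooden parts were glued one after another and still stand a little proud: with closed fingertips press each dowel gently down until it is flush with the wood round it, first the one in the round foot, then the one in the square block, and last the one in the long rail with the tenon. Only press: do not lift the parts or shove them about, and leave the other things on the bench where they are.

Things in the scene. Friction and masses are not known exactly. Their poses are not given: they have to be found in the camera images.
- foot: turned round wooden foot, a disc 100 mm across and 40 mm high, lying loose on the worktop, with one dowel standing up from the middle of its top; 0.35 kg, origin at the centre of the underside, z up
- foot_dowel_top (a point): centre of the top of the round foot's dowel: pale wood, 16 mm in diameter, at the start 9 to 14 mm above the round foot's top; it moves with the dowel
- foot_mouth (a point): point on the round foot's top surface where the dowel goes in (on the dowel's axis); the dowel's top reaches this point when flush
- foot_dowel (a joint): how far the round foot's dowel is pushed in, m: 0 = 14 mm proud, 0.014 = flush, where it meets the bottom of its hole; starts between 0 and 0.005. A friction fit: about 3 to 4 N straight down moves it, and it stays where it is left (no spring)
- block: square wooden corner block, 80x80x50 mm high, loose on the worktop, two small screw holes and one upright dowel 17 mm off the middle of its top; 0.35 kg, origin at the centre of the underside, z up
- block_dowel_top (a point): centre of the top of the square block's dowel: pale wood, 16 mm in diameter, at the start 9 to 14 mm above the square block's top; it moves with the dowel
- block_mouth (a point): point on the square block's top surface where the dowel goes in (on the dowel's axis); the dowel's top reaches this point when flush
- block_dowel (a joint): how far the square block's dowel is pushed in, m: 0 = 14 mm proud, 0.014 = flush, where it meets the bottom of its hole; starts between 0 and 0.005. A friction fit: about 3 to 4 N straight down moves it, and it stays where it is left (no spring)
- rail: long wooden rail, 44 mm wide and 38 mm high, main length 140 mm (local y from -85 to +55 mm) plus a narrow tenon (to y = +87 mm), loose on the worktop; its dowel stands upright at local y = -45 mm, towards the end without tenon; 0.35 kg, origin on the underside, y along the rail, z up
- rail_dowel_top (a point): centre of the top of the rail's dowel: pale wood, 16 mm in diameter, at the start 9 to 14 mm above the rail's top; it moves with the dowel
- rail_mouth (a point): point on the rail's top surface where the dowel goes in (on the dowel's axis); the dowel's top reaches this point when flush
- rail_dowel (a joint): how far the rail's dowel is pushed in, m: 0 = 14 mm proud, 0.014 = flush, where it meets the bottom of its hole; starts between 0 and 0.005. A friction fit: about 3 to 4 N straight down moves it, and it stays where it is left (no spring)
- tape_measure: yellow steel tape measure, 36x78x63 mm, loose, not part of the job; origin at the centre of its underside
- tape_roll: roll of masking tape, 96 mm across, 25 mm high, lying flat, loose, not part of the job; origin at the centre of its underside
- sanding_block: cork sanding block, 62x113x31 mm, loose, not part of the job; origin at the centre of its underside
- screw_tin: open round tin of screws, 74 mm across, 34 mm high, loose, not part of the job; origin at the centre of its underside
- chisel_b: chisel with red handle, 265 mm long, 30 mm high, loose, not part of the job; origin at the centre of its underside
Not all that is in view belongs to the job. What is shaped like the foot but red is not meant.

How it is judged:
By the outcome, as a careful person would: the job done as asked, in the order asked, and still so for the second after the job is handed in, with the robot touching nothing.
It also fails if it takes over 54 s, if anything falls off the work surface, if the arm or the gripper's body presses on something with over 40 N, if the wrist force passes 120 N, or if a joint passes its speed limit or range.

ROBOT

A 6-joint arm with a two-finger parallel gripper is mounted at the origin on a cart in front of the work surface, level with it; the furniture and walls round the work are solid. World frame = base frame: x ahead of the robot, y to its left, z up, the work surface at z = 0. Lengths are in mm, angles in degrees, forces in N, time in s.
With the tool pointing down it reaches from about 325 to 925 mm from the base axis. Payload 3.1 kg.
Tool frame: the origin (TCP) lies at the very end of the fingers, on their centre line; the grasp point (between the pads) lies grasp_offset behind it (grasp_offset is the distance from the TCP to the grasp point, in mm); z points along the fingers, y is the line along which they close (so a half turn about z gives the same grasp; the last joint's range is limited). The gripper opens to 85 mm and grips with 20 to 120 N. Pads are 22 mm wide; open, the fingers measure 114 mm over their backs; the gripper's body (76 mm by 85 mm) begins 54 mm behind the grasp point. The pads swing forward as they close: fully open they stand 13 mm farther back than shut.
Start: joints at [-80.741, 12.427, 92.441, -0, 75.132, -6.429], TCP at [169.016, -601.725, 231.3] pointing down, gripper open.
Joint ranges: [-157.48, 157.48], [-44.54, 120.13], [17.64, 146.25], [-64.5, 244.5], [7.68, 150.69], [-147.95, 147.95]. Speed limits (degrees/s): [159.86, 159.86, 180, 180, 180, 180].

INTERFACE

Orientations are given as [roll, pitch, yaw] about the fixed x, y, z axes, in that order (R = Rz(yaw) Ry(pitch) Rx(roll)).
In Python, from station import * gives the robot as it stands. Calls block until the motion is done:
- goto(position, orientation): joint-space move of the TCP to a pose.
- move_l(position, attitude=None, speed=150): straight line of the TCP; attitude=None keeps the orientation; speed is the mean speed in mm/s.
- move_j(angles): joint-space move.
- grip(opening, squeeze=None): finger opening in mm; squeeze is the grip in N (None keeps the last); returns when the fingers have stopped.
- wait(seconds).
- solve_ik(position, orientation): joint angles nearest the present ones, or None.
- get_obs(): the state.
- get_image(name): name is "scene" or "top"; returns the picture (384x512x3 uint8, red, green, blue); there is no depth.
- get_calibration(name): a dict with "fx", "fy", "cx", "cy" (pixels), "D" ([k1, k2, p1, p2, k3] as OpenCV has them; the pictures are not rectified), "R" (3x3) and "t" (3): a world point X has camera coordinates R X + t. Camera axes: x right, y down, z forward; pixel columns grow to the right and rows downward; lengths in mm; the calibration is good to about 2 mm. A picture is of the moment at which its call begins. get_calibration takes no time and is no camera call.
A pose or a line that the arm cannot do raises Unreachable and nothing moves.
- sign_off(): hands the job in; it is judged then, once.
Trained networks look in the newest picture that a camera, given by its name, has taken for a name from the list of things; names that differ only in an ending like _2 or _b are one class to them, and where a whole thing is asked for, a point or a joint stands for the part that bears it (a point fixed in the world has none). Each returns a list of dicts, best first, with "score" (0 to 1); they miss things now and then, are a little off and sometimes report something else, mostly with a low value. They report only what shows in the picture. A call takes as long as a camera call. They do not tell look-alikes from the thing itself.
- spot_in(name, camera): "extent" ([centre column, centre row, width, height] in pixels, round what is visible of it).
- regions_of(name, camera): "region" (384x512 bool, what is visible of it) and "extent" ([centre column, centre row, width, height] in pixels, round what is visible of it).
The state is a dict: "t": time; "joint_pos": joint angles; "qvel": joint speeds; "effort": joint torques, N m; "tcp_pos": TCP position; "ee_rot": TCP orientation; "wrist_force": force on the tool from outside, world axes, zero at the start; "moment": the same for the moment, N m; "grip_width": finger opening in mm; "grip_force": force on a finger pad.
Only numpy, scipy, OpenCV 4.12 (cv2) and the standard library are available. Lean on these libraries where they do the work, as an engineer would, in place of code of your own. Each camera call takes 0.05 s, during which the arm holds its last target. There are 200 camera calls.

## Working session

There is one attempt and no reset: what is moved stays moved. The work goes in short steps, each a Python script; the robot and the scene stay as the last script left them, time stands still between calls to the robot, and variables do not carry over. Pictures are saved under pics/ and viewed, at most 10 in all, crops included, and the job is handed in when it is done.

```bash
mkdir -p pics; ls; python3 - <<'E'
from station import *
import cv2,numpy as np
for n in("scene","top"):
    im=get_image(n); cv2.imwrite(f"pics/{n}0.png",im[:,:,::-1])
    c=get_calibration(n); print(n,{k:np.round(v,3).tolist() for k,v in c.items()})
    for p in("foot","foot_dowel_top","block","block_dowel_top","rail","rail_dowel_top"):
        print(p,[(np.round(d["extent"],1).tolist(),round(d["score"],2)) for d in spot_in(p,n)][:4])
o=get_obs();print(o["t"],o["wrist_force"],o["ee_rot"])
E
```

```text
pics
scene {'fx': 420.069, 'fy': 420.069, 'cx': 250.28, 'cy': 184.467, 'D': [-0.01, 0.0, 0.0, 0.0, 0.0], 'R': [[-0.874, -0.486, 0.002], [-0.31, 0.553, -0.773], [0.375, -0.676, -0.634]], 't': [457.217, 255.653, 1068.737]}
foot [([280.6, 145.1, 31.3, 20.9], 0.66), ([295.9, 174.8, 31.2, 21.7], 0.58)]
foot_dowel_top []
block [([239.3, 203.7, 35.6, 36.2], 0.85)]
block_dowel_top []
rail [([215.8, 276.6, 53.9, 54.5], 0.84)]
rail_dowel_top [([228.1, 260.9, 5.1, 4.7], 0.54)]
top {'fx': 486.856, 'fy': 486.856, 'cx': 247.137, 'cy': 181.954, 'D': [-0.034, 0.0, 0.0, 0.0, 0.0], 'R': [[-0.001, -1.0, 0.007], [-0.99, 0.0, -0.142], [0.142, -0.007, -0.99]], 't': [-41.193, 551.831, 1692.18]}
foot [([297.9, 202.8, 27.1, 26.6], 0.86), ([334.9, 167.1, 28.7, 24.1], 0.63)]
foot_dowel_top []
block [([234.4, 178.1, 31.9, 34.2], 0.88)]
block_dowel_top []
rail [([162.2, 204.2, 47.9, 19.7], 0.85)]
rail_dowel_top []
0.7 [ 0.06391859  0.63373696 -0.35211383] [ 1.79996515e+02 -1.42262353e-03  1.56860889e+01]
```

```bash
python3 - <<'E'
import cv2
a=cv2.imread("pics/scene0.png")[100:320,150:350];cv2.imwrite("pics/s_c.png",cv2.resize(a,None,fx=2.7,fy=2.7,interpolation=2))
a=cv2.imread("pics/top0.png")[130:250,110:370];cv2.imwrite("pics/t_c.png",cv2.resize(a,None,fx=3,fy=3,interpolation=2))
E
```

```text
(no output)
```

View pics/s_c.png

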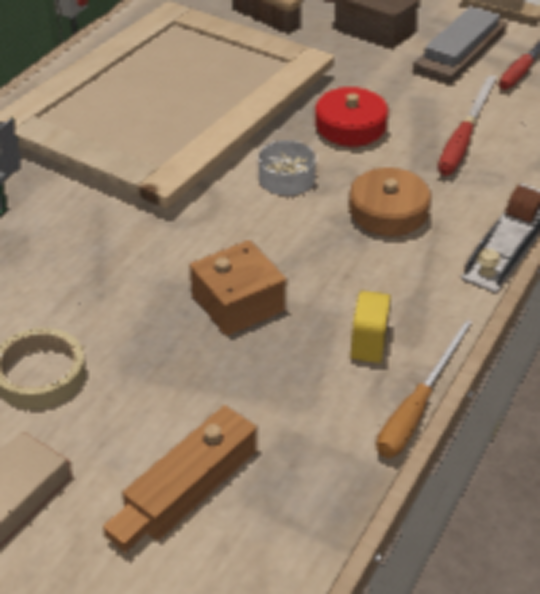

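View pics/t_c.png

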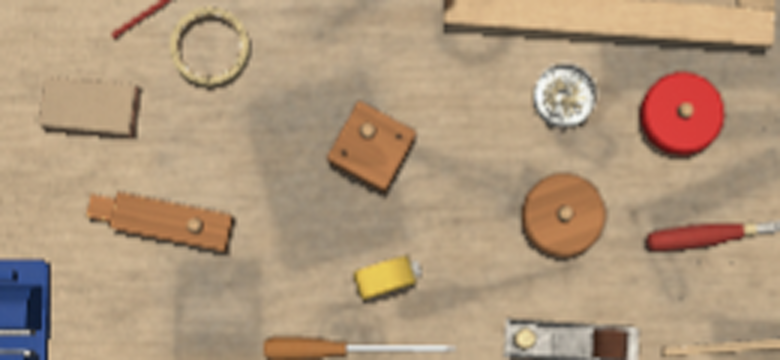

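View pics/scene0.png

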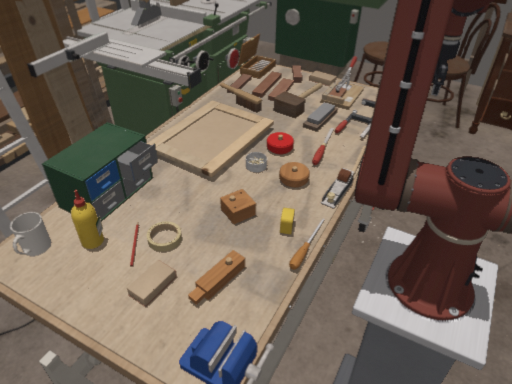

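The views show the brown foot's dowel at scene (295,169) / top (298.7,200.7), the block's at (232,198) / (232.3,173.3), and the rail's at (228.5,260.5) / (175,205). The red look-alike is at scene (281,143) / top (338,167), so I'm ignoring it. Next I'll triangulate and start moving.

```bash
cat > h.py <<'E'
from station import *
import cv2,numpy as np
def cal(n):
    c=get_calibration(n);K=np.array([[c["fx"],0,c["cx"]],[0,c["fy"],c["cy"]],[0,0,1]]);return K,np.array(c["D"]),np.c_[c["R"],c["t"]]
def tri(ps,pt):
    u=[];P=[]
    for n,p in(("scene",ps),("top",pt)):
        K,D,T=cal(n);u.append(cv2.undistortPoints(np.array([[p]],float),K,D).reshape(2,1));P.append(T)
    X=cv2.triangulatePoints(P[0],P[1],u[0],u[1])[:,0];X=X[:3]/X[3]
    e=[cv2.projectPoints(X[None],cv2.Rodrigues(np.ascontiguousarray(cal(n)[2][:,:3]))[0],cal(n)[2][:,3],cal(n)[0],cal(n)[1])[0].ravel()-p for n,p in(("scene",ps),("top",pt))]
    return X,e
def refine(im,p):  # centroid of the pale blob on brown wood: green/red ratio high
    x,y=np.round(p).astype(int);w=im[y-5:y+6,x-5:x+6].astype(float)
    g=np.clip(w[:,:,2]-np.median(w[:,:,2])-15,0,None);yy,xx=np.mgrid[-5:6,-5:6]
    return [x+(g*xx).sum()/g.sum(),y+(g*yy).sum()/g.sum()],(g>0).sum()
E
python3 - <<'E'
from h import *
S=cv2.imread("pics/scene0.png")[:,:,::-1];T=cv2.imread("pics/top0.png")[:,:,::-1]
for n,s,t in(("foot",(294.6,168.6),(298.3,200.3)),("block",(231.9,197.5),(232,173)),("rail",(228.2,260),(174.7,204.7))):
    a,b=refine(S,s),refine(T,t);print(n,np.round(a[0],1),a[1],np.round(b[0],1),b[1])
    for q in((s,t),(a[0],b[0])):
        X,e=tri(*q);print(np.round(X,1),np.round(e,1).tolist())
E
```

```text
foot [294.4 167.1] 10 [298.4 200.4] 13
[ 483.8 -222.7   44.9] [[-0.6, -0.1], [0.2, 0.5]]
[ 483.5 -222.    51.6] [[-0.3, -0.0], [0.1, 0.2]]
block [230.2 195.1] 23 [232.1 172.8] 13
[580.4  11.5  56.7] [[-0.3, -0.1], [0.1, 0.3]]
[582.3  12.2  65.2] [[0.6, 0.1], [-0.2, -0.4]]
rail [226.4 257.4] 32 [174.2 204.2] 14
[469.6 213.3  46. ] [[-0.2, -0.0], [0.1, 0.1]]
[472.  214.5  55.3] [[0.5, 0.1], [-0.1, -0.3]]
```

```bash
cat >> h.py <<'E'
def press(x,y,top,yaw):
    """top: nominal height of the wood; guarded descent, then straight up"""
    A=[180,0,yaw]
    goto([x,y,top+60],A);
    f0=get_obs()["wrist_force"][2]; move_l([x,y,top+18],A,120)
    z=top+18;log=[]
    while z>top-4:
        z-=1.0 if z>top+2 else .4
        move_l([x,y,z],A,25); o=get_obs(); f=o["wrist_force"][2]-f0
        log.append((round(z,1),round(float(o["tcp_pos"][2]),1),round(float(f),1)))
        if f>(14 if z<top+4 else 25): break
    wait(.15);o=get_obs();log.append(("end",np.round(o["tcp_pos"],1).tolist(),round(float(o["wrist_force"][2]-f0),1)))
    move_l([x,y,top+60],A,150)
    print(log,"t",get_obs()["t"])
E
python3 - <<'E'
from h import *
grip(0)
press(483.5,-222,40,15.7)
im=get_image("scene");cv2.imwrite("pics/s1.png",im[:,:,::-1]);im=get_image("top");cv2.imwrite("pics/t1.png",im[:,:,::-1])
E
```

```text
[(57.0, 57.9, -0.1), (56.0, 56.2, 0.2), (55.0, 54.8, -0.2), (54.0, 53.9, -0.8), (53.0, 52.9, 0.2), (52.0, 51.9, -0.8), (51.0, 51.1, -0.7), (50.0, 50.2, 1.6), (49.0, 49.1, 2.2), (48.0, 48.0, 2.3), (47.0, 46.9, 1.6), (46.0, 45.9, 1.1), (45.0, 44.9, 0.8), (44.0, 44.0, 0.9), (43.0, 43.0, 1.3), (42.0, 41.9, 1.9), (41.6, 41.6, 1.8), (41.2, 41.2, 2.4), (40.8, 40.8, 2.8), (40.4, 40.4, 2.5), (40.0, 40.1, 3.1), (39.6, 40.1, 5.3), (39.2, 40.1, 8.8), (38.8, 40.1, 10.2), (38.4, 40.0, 13.2), (38.0, 40.0, 15.6), ('end', [483.6, -222.1, 40.0], 14.7)] t 11.0333
```

Clean contact at 50.5 and a hard stop at 40.0, which is flush. The other two follow in order.

```bash
python3 - <<'E'
from h import *
press(582,12,50,15.7)
press(470.5,214,38,15.7)
goto([420,-80,300],[180,0,15.7]) if False else goto([330,-400,250],[180,0,15.7])
for n in("scene","top"):
    im=get_image(n);cv2.imwrite(f"pics/{n}2.png",im[:,:,::-1])
    for p in("foot","block","rail"): print(n,p,[np.round(d["extent"],1).tolist() for d in spot_in(p,n)][:2])
a=cv2.imread("pics/scene2.png")[100:320,150:350];cv2.imwrite("pics/s_c2.png",cv2.resize(a,None,fx=2.7,fy=2.7,interpolation=2))
a=cv2.imread("pics/top2.png")[130:250,110:370];cv2.imwrite("pics/t_c2.png",cv2.resize(a,None,fx=3,fy=3,interpolation=2))
print(get_obs()["t"])
E
```

```text
[(67.0, 68.0, 0.5), (66.0, 66.2, 1.2), (65.0, 64.9, 0.9), (64.0, 63.9, 0.5), (63.0, 62.9, 1.1), (62.0, 61.9, 1.6), (61.0, 60.9, 1.5), (60.0, 60.0, 1.5), (59.0, 59.2, 3.1), (58.0, 58.1, 3.7), (57.0, 57.0, 3.3), (56.0, 55.9, 2.5), (55.0, 54.9, 3.6), (54.0, 53.9, 2.3), (53.0, 52.9, 2.5), (52.0, 51.9, 2.8), (51.6, 51.6, 3.7), (51.2, 51.2, 2.8), (50.8, 50.8, 3.4), (50.4, 50.4, 3.8), (50.0, 50.1, 4.2), (49.6, 50.1, 6.2), (49.2, 50.1, 7.9), (48.8, 50.1, 10.3), (48.4, 50.0, 12.0), (48.0, 50.1, 14.4), ('end', [582.1, 12.0, 50.0], 15.1)] t 19.85
[(55.0, 55.9, 0.5), (54.0, 54.2, 0.1), (53.0, 52.9, -0.5), (52.0, 51.9, 0.6), (51.0, 51.0, 0.1), (50.0, 50.1, 2.1), (49.0, 49.0, 2.3), (48.0, 47.9, 1.9), (47.0, 46.9, 2.0), (46.0, 45.9, 2.0), (45.0, 44.9, 1.0), (44.0, 43.9, 1.3), (43.0, 42.9, 1.3), (42.0, 41.9, 1.0), (41.0, 40.9, 1.5), (40.0, 39.9, 1.5), (39.6, 39.6, 2.9), (39.2, 39.2, 1.9), (38.8, 38.8, 2.8), (38.4, 38.4, 3.4), (38.0, 38.1, 3.0), (37.6, 38.1, 6.0), (37.2, 38.1, 8.7), (36.8, 38.1, 11.4), (36.4, 38.0, 13.8), (36.0, 38.0, 15.6), ('end', [470.6, 214.0, 38.0], 16.4)] t 28.4833
scene foot [[277.7, 144.6, 32.4, 20.9], [295.8, 175.8, 30.2, 25.3]]
scene block [[238.9, 205.6, 32.9, 30.6]]
scene rail [[216.4, 276.1, 52.1, 47.9]]
top foot [[297.6, 200.8, 24.8, 28.7], [334.9, 169.6, 29.4, 27.5]]
top block [[234.0, 176.9, 28.6, 32.9]]
top rail [[299.9, 161.6, 22.9, 20.2], [161.9, 200.9, 48.1, 16.3]]
31.1917
```

View pics/s_c2.png

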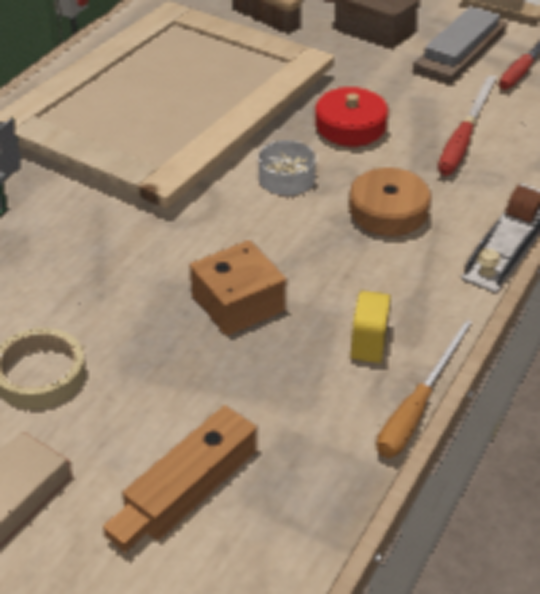

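View pics/t_c2.png

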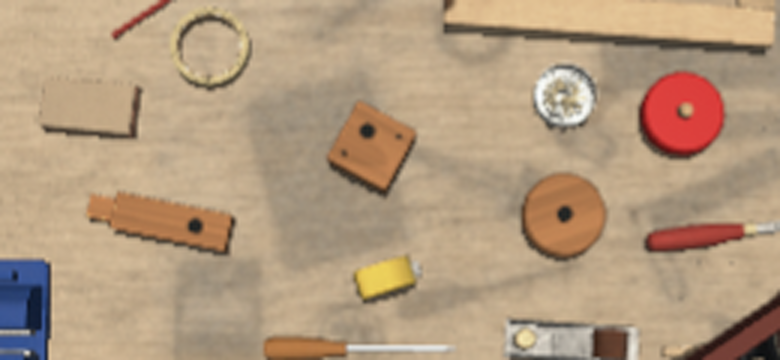

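All three mouths now show as dark spots level with the wood, at scene crop (391,189), (222,267) and (213,438). No pale dowel stands proud, and the parts and other objects sit at the same pixels as before. Handing in.

```bash
python3 -c "
from station import *
print(sign_off())"
```

```text
the job is handed in; nothing more can be done
None
```

I pressed all three dowels flush in the order asked (foot, block, rail), each to a firm stop at wood height with about 16 N at most; nothing else moved in the before-and-after pictures, and I handed the job in at about 31 s.

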